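# Load a dip slide in the viewer and hold the lens arm at the mark

### The job

Take the dip slide with the wide crossbar grip out of the two-slot rack, slide it upright, lower edge first, fully down into the slot of the dip-slide viewer and let go of it. Then squeeze the grip head of the viewer's telescoping lens arm so that its lock button is pressed in, draw the arm out until its pointer stands at the nib of the marker clip on the scale, and finish while still holding it there, at rest: the arm springs back when let go. Do not shift the marker clip, and leave the other dip slide and everything else on the bench where they are.

Things in the scene. Friction and masses are not known exactly. Their poses are not given: they have to be found in the camera images.
- viewer: dip-slide viewer, fixed: white base plate, 12 mm thick, spanning its x -80..100, y -240..150 mm. Origin on the bench under the lens arm's centre line; z up, y the way the arm comes out, x level from arm to scale. The arm slides in a square 26 mm sleeve, centre line x 0, 105 mm above the bench, y -237..-89 mm. A grey slotted block stands on its -x side
- slot_floor (a point): centre of the floor of the slot in the viewer's slotted block, 14 mm above the bench, at viewer x -50, y 110 mm. The block is 34 x 70 mm, its top 42 mm above the bench. The slot is 9 mm (viewer x) by 46 mm (viewer y) and 28 mm deep, with a 3 mm chamfer round its mouth; axes are the viewer's
- slot_mouth (a point): centre of that slot's mouth, level with the block's top, 28 mm above the slot floor
- lens_out (a joint): how far the lens arm is drawn out along the viewer's +y, m: 0 fully in (as at the start, locked), at most 0.115. A spring draws it in with 3 N (in) to 4.4 N (out). A steel tooth on the lock button stops it after about 4 mm unless the button is pressed in
- lens_arm: the telescoping lens arm with its black grip head, 24 mm (x) by 30 mm (y) by 44 mm high, axes as the viewer's. Origin on the arm's centre line at mid-head, 105 mm above the bench; at viewer x 0, y -60 mm with the arm in. Its -x side is a plain face at x -14 mm; the lock button stands out on its +x side. It moves with the arm
- lens (a point): centre of the upright round lens (62 mm across, 65 mm above the bench) that hangs from the arm 90 mm ahead of the grip head; it moves with the arm
- squeeze (a point): point in the grip head midway between its fixed face and the fully pressed button (1 mm to +x of the head's origin): where to centre a gripper that comes from above and closes along the viewer's x. Unpressed the pair is 40 mm wide, fully pressed 30 mm
- lock_button (a joint): how far the lock button is pressed in, m: 0 out, 0.010 fully in. Spring, about 2 N at the start to 6 N fully in; it pops out when let go. The arm is free to slide once it is in by more than 0.004
- button_face (a point): centre of the lock button's face, a steel block 24 mm wide and 30 mm high on the +x side of the grip head, 26 mm from the arm's centre line when out; pressed towards the viewer's -x
- pointer (a point): tip of the thin bent steel pointer that sticks out from the lens arm towards +x, 45 mm ahead of the grip head's origin, over the scale. It moves with the arm
- nib (a point): nib tip of the white marker clip: the mark. The clip (14 mm along the scale, 12 mm high) sits on the flat aluminium scale (30 x 135 mm, top 68 mm above the bench, black lines every 10 mm), its nib pointing to the viewer's -x. The arm is at the mark when pointer and nib have the same viewer y. Axes as the viewer's. A 2 N push would shift the clip
- rack: blue slotted rack, fixed, 170 x 66 mm, 30 mm high. Origin: centre of its underside. Two slots at its x = -45 and +45 mm, each 9 mm (its x) by 46 mm (its y), 24 mm deep, each with a dip slide standing in it
- slide_wide: the dip slide to load: flat white paddle, standing in either slot of the rack. Blade 6 mm thick (its x), 40 mm wide (its y), 81 mm high, amber pads on its faces; on top a crossbar grip 14 mm thick (x), 52 mm wide (y), 24 mm high, centre 93 mm above the lower edge. About 60 g. Origin: centre of the lower edge; z up. Either way round fits
- slide_narrow: the other dip slide, in the rack's other slot: the same, but with a short grip only 20 mm wide (its y). To be left in the rack
- vial: small capped glass vial, 24 mm across, 42 mm tall, standing on the viewer's base plate beside the sleeve, on its +x side. Origin: centre of its underside. A bystander
- media_bottle: amber media bottle with a cap, 72 mm across, 150 mm tall, standing. Origin: centre of its underside. A bystander
- petri: closed clear culture dish, 60 mm across, 15 mm high, lying flat. Origin: centre of its underside. A bystander
- beaker: open glass beaker, 72 mm across, 90 mm tall. Origin: centre of its underside. A bystander
- tip_box: black pipette-tip box with a clear lid, 120 x 85 mm, 72 mm high. Origin: centre of its underside. A bystander
- wash_jar: white plastic jar, 52 mm across, 70 mm tall. Origin: centre of its underside. A bystander

How it is judged:
By the outcome, as a careful person would: the job done as asked, in the order asked, and still so for the second after the job is handed in, while the arm keeps its last pose, push and grip.
It also fails if it takes over 54 s, if anything falls off the work surface, if the arm or the gripper's body presses on something with over 40 N, if the wrist force passes 120 N, or if a joint passes its speed limit or range.

### The arm

A 6-joint arm with a two-finger parallel gripper is mounted at the origin on the work surface. World frame = base frame: x ahead of the robot, y to its left, z up, the work surface at z = 0. Lengths are in m, angles in rad, forces in N, time in s.
With the tool pointing down it reaches from about 0.35 to 0.975 m from the base axis. Payload 4.9 kg.
Tool frame: the origin (TCP) lies at the very end of the fingers, on their centre line; the grasp point (between the pads) lies 19 mm behind it (pinch_z is the distance from the TCP to the grasp point, in m); z points along the fingers, y is the line along which they close (so a half turn about z gives the same grasp; the last joint's range is limited). The gripper opens to 85 mm and grips with 20 to 120 N. Pads are 22 mm wide; open, the fingers measure 114 mm over their backs; the gripper's body (76 mm by 85 mm) begins 54 mm behind the grasp point. The pads swing forward as they close: fully open they stand 13 mm farther back than shut.
Start: joints at [-0.119, 0.053, 1.613, -0, 1.476, -0.119], TCP at [0.625, 0, 0.231] pointing down, gripper open.
Joint ranges: [-3.01, 3.01], [-1.01, 2.22], [0.06, 2.58], [-1.02, 4.17], [0.09, 2.62], [-3.14, 3.14]. Speed limits (rad/s): [2.57, 2.57, 3.14, 3.14, 3.14, 3.14].

### API

Orientations are given as a unit quaternion [w, x, y, z].
In Python, from plant import * gives the robot as it stands. The module is installed in compiled form; this text tells all that it offers.
- The arm moves only by the tool play_rows, never from a script. Its arguments are lists of equal length, an entry for each row: "linear": the shift along the world's x, y, z in m, a list of three; "turn": the turn about the world's z in degrees. A call has 1 to 8 rows; each row shifts and turns the commanded pose from where the row before left it; what a row does not reach is not made up. A row lasts 1/8 s, in which the tool goes at most 62.5 mm and 10.7 degrees, less where a joint would pass 70% of its speed; a pose out of reach is approached as far as the arm can. A call is refused whole if a number of a shift passes 0.0625 or a number of a turn 10.7, either way. A call with a gripper value outside its range is refused whole. "hand" is the finger opening in m, from 0 to 0.0854, set as the call begins (left out, the last holds). The fingers move at their own pace and stop on an object; the grip force is fixed at half the most. Time passes only in rows, so rows that do not move let the fingers close. It gives the time, the measured TCP pose, the force, the opening and the grip force at its end, in the units of the state.
- state(): the state, without advancing time (a new reading comes with each control period).
- grab_frame(name): name is "scene" or "side" or "wrist"; returns the picture (420x560x3 uint8, red, green, blue); there is no depth.
- camera_info(name): a dict with "camera_matrix" (3x3 intrinsics, pixels), "origin" and "attitude" of the camera in the world; the wrist camera has in their place "mount" (4x4, takes a point from camera to tool coordinates, whose origin is the TCP and whose axes are the flange's). Camera axes: x right, y down, z forward; pixel columns grow to the right and rows downward; lengths in m; the calibration is good to about 2 mm. A picture is of the moment at which its call begins: read the wrist's pose just before it. camera_info takes no time and is no camera call.
- job_done(): hands the job in; it is judged then, once.
Trained networks look in the newest picture that a camera, given by its name, has taken for a name from the list of things; names that differ only in an ending like _2 or _b are one class to them, and where a whole thing is asked for, a point or a joint stands for the part that bears it (a point fixed in the world has none). Each returns a list of dicts, best first, with "p" (0 to 1); they miss things now and then, are a little off and sometimes report something else, mostly with a low value. They report only what shows in the picture. A call takes as long as a camera call.
- trace(camera, thing): "region" (420x560 bool, what is visible of it) and "location" ([column, row] in pixels, amid what is visible of it).
The state is a dict: "time": time; "joint_pos": joint angles; "joint_vel": joint speeds; "joint_efforts": joint torques, N m; "tool_pos": TCP position; "tool_rot": TCP orientation; "contact_force": force on the tool from outside, world axes, zero at the start; "ft_torque": the same for the moment, N m; "gripper_width": opening from 0.0 (shut) to 1.0 (fully open); "grasp_force": force on a finger pad.
Only numpy, scipy, OpenCV 4.12 (cv2) and the standard library are available. Lean on these libraries where they do the work, as an engineer would, in place of code of your own. Each camera call takes 0.05 s, during which the arm holds its last target. There are 200 camera calls.

## Working session

There is one attempt and no reset: what is moved stays moved. The work goes in short steps, Python scripts to look and compute and a tool call to move; the robot and the scene stay as the last step left them, time stands still between calls to the robot, and variables do not carry over. Pictures are saved under pics/ and viewed, at most 10 in all, crops included, and the job is handed in when it is done.

Besides the shell and the picture viewer there is one more tool, called after "Emit:" as name([rows], argument=value, ...), one row to a line, values as JSON. play_rows: Moves the arm, as the interface text tells. Its arguments: {"type":"object","properties":{"linear":{"type":"array","items":{"type":"array","items":{"type":"number"}}},"turn":{"type":"array","items":{"type":"number"}},"hand":{"type":"number"}},"required":["linear","turn"]}

```bash
mkdir -p pics; cat > h.py <<'E'
from plant import *
import numpy as np, cv2
from scipy.spatial.transform import Rotation as R
def rot(a):
    a=np.array(a,float)
    return a if a.shape==(3,3) else R.from_quat(np.roll(a,-1)).as_matrix()
def cam(name,s=None):
    c=camera_info(name);K=np.array(c["camera_matrix"])
    if "mount" in c:
        s=s or state();T=np.eye(4);T[:3,:3]=rot(s["tool_rot"]);T[:3,3]=s["tool_pos"]
        M=T@np.array(c["mount"]);return K,M[:3,:3],M[:3,3]
    return K,rot(c["attitude"]),np.array(c["origin"])
def ray(C,px):
    K,A,o=C;d=A@np.linalg.inv(K)@np.array([px[0],px[1],1.]);return o,d/np.linalg.norm(d)
def atz(C,px,z):
    o,d=ray(C,px);return o+d*(z-o[2])/d[2]
def proj(C,P):
    K,A,o=C;p=K@A.T@(np.array(P,float)-o);return p[:2]/p[2]
def tri(C1,p1,C2,p2):
    o1,d1=ray(C1,p1);o2,d2=ray(C2,p2)
    t=np.linalg.lstsq(np.c_[d1,-d2],o2-o1,rcond=None)[0]
    a,b=o1+t[0]*d1,o2+t[1]*d2;return (a+b)/2,np.linalg.norm(a-b)
def snap(name,f):
    s=state();im=grab_frame(name);cv2.imwrite("pics/"+f,im[:,:,::-1]);return s,im
E
python3 - <<'E'
from h import *
np.set_printoptions(precision=4,suppress=True)
ims=[]
for n in ["scene","side","wrist"]:
    s,im=snap(n,n+"0.png");C=cam(n,s);print(n,C[2],C[1].tolist(),C[0].tolist())
for n in ["scene","side"]:
    for t in ["slide_wide","slide_narrow","viewer","rack","slot_mouth","lens_arm","squeeze","pointer","nib","button_face","lens","vial"]:
        r=trace(n,t);print(n,t,[(np.round(x["location"],1),round(x["p"],2)) for x in r[:2]])
print(state())
E
```

```text
scene [ 1.0806 -0.5553  0.8984] [[0.7291410784110314, 0.48608621833700266, -0.4817400503554071], [0.6842575622933366, -0.5301910516328049, 0.5006885630937471], [-0.012036453712746364, -0.6947068713575045, -0.719192245975086]] [[418.0311451211019, 0.0, 276.45753354242385], [0.0, 418.0311451211019, 207.26560037447908], [0.0, 0.0, 1.0]]
side [0.1077 0.8547 0.6573] [[-0.8887010845919663, -0.25264212531566693, 0.382599449504368], [-0.45786932602912295, 0.44574160802985574, -0.7692009484865413], [0.02379206856705207, -0.8587702692728371, -0.5118081301487496]] [[456.00022969500867, 0.0, 278.08454786641283], [0.0, 456.00022969500867, 205.6371789689871], [0.0, 0.0, 1.0]]
wrist [0.6234 0.0855 0.373 ] [[0.9999973678268028, 0.0011109046538565531, -0.0020075433530364574], [0.0003923821683075947, -0.9448818206085593, -0.3274113484894598], [-0.0022606140091300754, 0.32740969896187017, -0.9448797694151341]] [[289.78973592095355, 0.0, 277.6173426533841], [0.0, 289.78973592095355, 206.54619366559697], [0.0, 0.0, 1.0]]
scene slide_wide [(array([338.5, 148.5]), 0.44)]
scene slide_narrow [(array([268. , 
[... 857 characters left out ...]
e pointer [(array([285. , 180.8]), 0.59)]
side nib [(array([285.9, 202.7]), 0.68), (array([244.5, 195.2]), 0.6)]
side button_face [(array([284.4, 169.9]), 0.55)]
side lens []
side vial []
{'time': 1.35, 'joint_pos': array([-0.119 ,  0.0527,  1.6129, -0.    ,  1.476 , -0.119 ]), 'joint_vel': array([ 0.001 , -0.0009,  0.0017,  0.0005, -0.0007, -0.0007]), 'joint_efforts': array([ -0.0009, -39.3675, -37.0453,  -0.0002,   0.0005,   0.    ]), 'tool_pos': array([0.625 , 0.    , 0.2313]), 'tool_rot': array([-0.    ,  0.7071,  0.7071, -0.    ]), 'contact_force': array([-0.0327,  0.1698, -0.1255]), 'ft_torque': array([-0.0334, -0.0044,  0.0427]), 'grasp_force': 0.0, 'gripper_width': 1.003481773092301}
```

View pics/scene0.png

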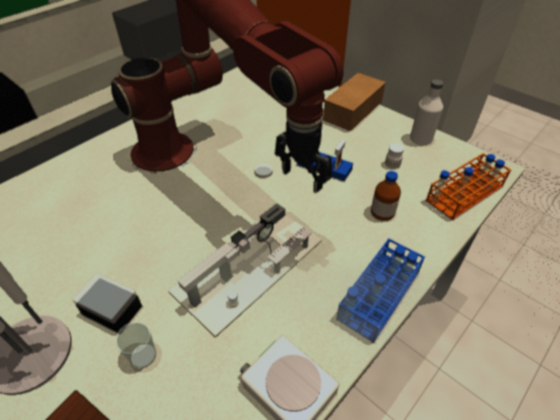

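View pics/side0.png

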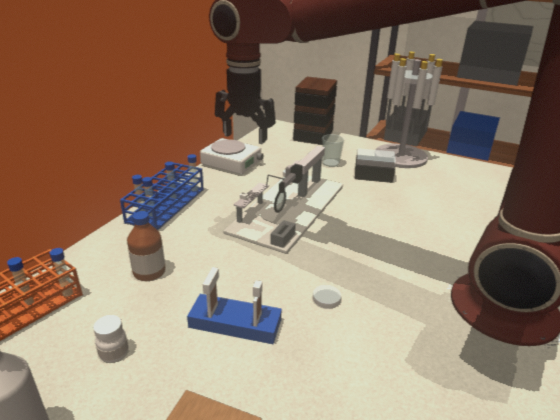

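View pics/wrist0.png

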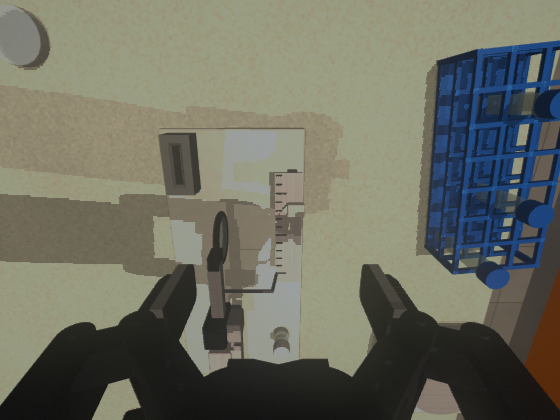

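Scene/side: the rack is at side (235,318), wide slide left at (212,280), narrow one at (258,300). Wrist: viewer nearly axis-aligned, slot at (177,162), scale about x=285 px, clip around (289,222), pointer tip about (275,285), head (215,325).

```bash
python3 - <<'E'
from h import *
np.set_printoptions(precision=4,suppress=True)
Cs=cam("side");Cc=cam("scene");Cw=cam("wrist")
r=[x for x in trace("side","rack")][0]
m=r["region"].astype(np.uint8)
c=max(cv2.findContours(m,0,2)[0],key=cv2.contourArea)
ap=cv2.approxPolyDP(cv2.convexHull(c),4,True)[:,0]
for p in ap: print("rack hull",p,atz(Cs,p,.03)[:2],atz(Cs,p,0)[:2])
for t in ["slide_wide","slide_narrow"]:
    for n,C in (("side",Cs),("scene",Cc)):
        x=trace(n,t)
        if x:
            ys,xs=np.nonzero(x[0]["region"]);print(t,n,xs.min(),xs.max(),ys.min(),ys.max(),x[0]["p"])
            k=ys<ys.min()+4;p=(xs[k].mean(),ys.min());print(p,atz(C,p,.006+105e-3)[:2])
for t in ["viewer","slot_mouth","lens_arm","squeeze","pointer","nib","button_face","lens","vial","rack"]:
    for x in trace("wrist",t)[:2]:
        ys,xs=np.nonzero(x["region"]);print(t,x["location"],round(x["p"],2),xs.min(),xs.max(),ys.min(),ys.max())
for p in [(160,128),(305,128)]:print("plate",atz(Cw,p,.012))
print("slot",atz(Cw,(178,161),.042))
im=cv2.imread("pics/wrist0.png")
cv2.imwrite("pics/w1.png",cv2.resize(im[120:380,150:320],None,fx=2.3,fy=2.3,interpolation=2))
im=cv2.imread("pics/side0.png")
cv2.imwrite("pics/s1.png",cv2.resize(im[260:350,170:300],None,fx=5,fy=5,interpolation=2))
E
```

```text
rack hull [187 314] [0.5429 0.357 ] [0.5638 0.3332]
rack hull [204 294] [0.5473 0.2952] [0.5683 0.2684]
rack hull [279 308] [0.3962 0.2581] [0.41   0.2296]
rack hull [281 321] [0.377  0.2873] [0.3899 0.2602]
rack hull [274 342] [0.3647 0.3392] [0.377  0.3146]
rack hull [189 327] [0.5194 0.3823] [0.539  0.3597]
slide_wide side 203 219 267 316 0.59
(np.float64(214.3181818181818), np.int64(267)) [0.5172 0.2959]
slide_wide scene 335 343 141 167 0.44
(np.float64(341.46153846153845), np.int64(141)) [0.5065 0.3355]
slide_narrow side 253 262 281 324 0.85
(np.float64(258.21875), np.int64(281)) [0.4243 0.2911]
slide_narrow scene 256 273 162 177 0.24
(np.float64(264.81081081081084), np.int64(162)) [0.402  0.1042]
viewer [234.8, 232.9] 0.66 158 304 128 372
slot_mouth [234.8, 232.5] 0.95 158 305 127 372
slot_mouth [236.1, 324.5] 0.25 226 243 308 346
lens_arm [219.6, 302.3] 0.69 202 276 211 350
squeeze [219.6, 306.8] 0.67 202 274 211 349
squeeze [280.3, 341.4] 0.63 273 289 327 358
pointer [219.5, 303.1] 0.81 202 276 211 350
nib [294.1, 208.4] 0.59 283 304 202 216
nib [280.2, 345.7] 0.42 274 289 327 358
button_face [235.0, 324.2] 0.86 226 244 308 346
button_face [233.3, 229.5] 0.16 158 304 128 371
lens [135.7, 413.6] 0.72 123 144 408 419
lens [224.1, 299.6] 0.7 202 276 211 349
vial [283.1, 342.9] 0.75 273 289 328 358
vial [221.0, 304.0] 0.22 202 276 211 349
rack [237.0, 231.3] 0.38 158 305 128 372
plate [0.4813 0.0603 0.012 ]
plate [0.6566 0.0604 0.012 ]
slot [0.509  0.0257 0.042 ]
```

View pics/w1.png

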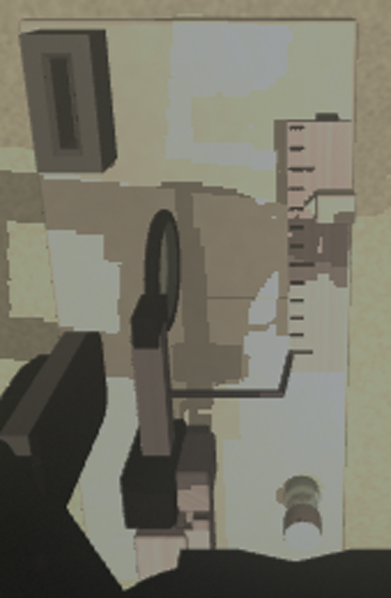

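View pics/s1.png

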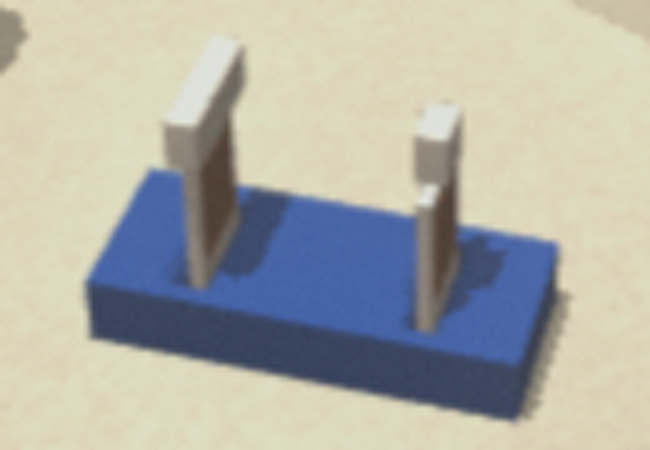

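```bash
python3 - <<'E'
from h import *
np.set_printoptions(precision=4,suppress=True)
Cs=cam("side");f=lambda p,z:atz(Cs,(170+(p[0]+.5)/5-.5,260+(p[1]+.5)/5-.5),z)[:2]
q=np.array([f(p,.03) for p in [(150,170),(88,283),(520,362),(557,243)]]);print(q,q.mean(0))
for a,b in ((0,1),(1,2),(2,3),(3,0)):d=q[b]-q[a];print(np.linalg.norm(d),np.degrees(np.arctan2(d[1],d[0])))
t=np.array([f(p,.111) for p in [(217,36),(243,47),(190,128),(165,122)]]);print(t,t.mean(0))
for a,b in ((0,1),(1,2),(2,3),(3,0)):d=t[b]-t[a];print(np.linalg.norm(d),np.degrees(np.arctan2(d[1],d[0])))
s=np.array([f(p,.111) for p in [(433,102),(461,109),(447,140),(417,133)]]);print(s.mean(0))
E
```

```text
[[0.5557 0.2985]
 [0.5391 0.3615]
 [0.3764 0.3185]
 [0.3925 0.2568]] [0.4659 0.3088]
0.06521564648558228 104.77609238754916
0.16826870351716133 -165.18129799585282
0.06378911543776264 -75.34563340939994
0.16840920736587325 14.33328206952605
[[0.5198 0.2966]
 [0.5075 0.2974]
 [0.4984 0.3451]
 [0.5081 0.3468]] [0.5084 0.3215]
0.012317494542352179 176.45198693621694
0.048616557941892825 100.75618369244377
0.009885824545381302 9.50684715703502
0.05148521205760887 -76.95945918313949
[0.4217 0.2984]
```

Emit:
play_rows([
  [-0.02,0.053,0],
  [-0.02,0.053,0],
  [-0.02,0.053,0],
  [-0.02,0.053,0],
  [-0.018,0.053,0],
  [-0.018,0.053,0],
  [0,0.002,0],
], turn=[2.5,2.5,2.5,2.5,2.5,2.3,0], hand=0.06)

```text
time: 2.98
tool_pos: [0.5074, 0.323, 0.2314]
tool_rot: [-0.0, 0.608, 0.794, 0.0]
contact_force: [0.3, 0.6, -0.6]
gripper_width: 0.705
grasp_force: 0.0
```

```bash
python3 - <<'E'
from h import *
np.set_printoptions(precision=4,suppress=True)
s,im=snap("wrist","w2.png");C=cam("wrist",s);print(s["time"],s["tool_pos"],s["tool_rot"],s["gripper_width"])
x=trace("wrist","slide_wide")
for r in x[:2]:
    print(r["p"],r["location"]);m=r["region"].astype(np.uint8);c=max(cv2.findContours(m,0,2)[0],key=cv2.contourArea)
    print(cv2.approxPolyDP(cv2.convexHull(c),2,True)[:,0].tolist())
g=proj(C,(.5095,.321,.111));print(g)
cv2.imwrite("pics/w2c.png",cv2.resize(im[120:390,160:400,::-1],None,fx=2.2,fy=2.2,interpolation=2))
E
```

```text
2.975 [0.5074 0.323  0.2314] [-0.0002  0.6081  0.7938  0.0002] 0.7054125397738413
0.85 [278.7, 197.0]
[[280, 164], [286, 174], [286, 222], [283, 228], [273, 228], [271, 181], [277, 164]]
[280.307  203.6341]
```

View pics/w2c.png

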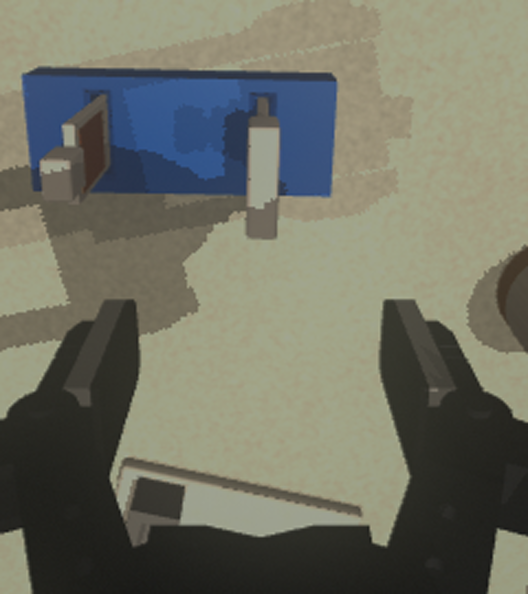

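```bash
python3 - <<'E'
from h import *
np.set_printoptions(precision=4,suppress=True)
s=state();C=cam("wrist",s);T=rot(s["tool_rot"])
q=np.array([atz(C,(160+(u+.5)/2.2-.5,120+(v+.5)/2.2-.5),.111) for u,v in [(248,115),(279.5,115),(277,207),(246.5,207)]])
print(q[:,:2],q.mean(0)); print("yaw",R.from_matrix(T).as_euler("zyx",degrees=True))
for a,b in ((0,1),(1,2),(2,3),(3,0)):d=q[b]-q[a];print(np.linalg.norm(d),np.degrees(np.arctan2(d[1],d[0])))
print("shift",q.mean(0)-s["tool_pos"])
E
```

```text
[[0.4959 0.3461]
 [0.5086 0.3495]
 [0.5186 0.3095]
 [0.5056 0.3061]] [0.5072 0.3278 0.111 ]
yaw [-104.8693    0.0069  179.9742]
0.013209925302411532 14.899761950453728
0.04120371687072133 -76.04749477535309
0.01343695406482841 -165.0936204814995
0.04120964689768422 103.63693341551344
shift [-0.0016  0.0075 -0.1203]
```

```bash
python3 - <<'E'
from h import *
np.set_printoptions(precision=4,suppress=True)
s=state();C=cam("wrist",s)
f=lambda u,v,z=.111:atz(C,(160+(u+.5)/2.2-.5,120+(v+.5)/2.2-.5),z)
e=f(262,237.5);g=f(263.5,115,.087);u=np.array([np.cos(np.radians(104.87)),np.sin(np.radians(104.87)),0])
print(e,g,"len",(g-e)@u); c=e+.026*u;c2=g-.026*u;print(c,c2,"shift",c-s["tool_pos"],c2-s["tool_pos"])
E
```

```text
[0.516  0.2937 0.111 ] [0.5036 0.3427 0.087 ] len 0.050539627537475484
[0.5093 0.3188 0.111 ] [0.5103 0.3176 0.087 ] shift [ 0.0005 -0.0015 -0.1203] [ 0.0015 -0.0027 -0.1443]
```

Emit:
play_rows([
  [0.002,-0.004,-0.045],
  [0,0,-0.05],
  [0,0,-0.04],
  [0,0,-0.016],
  [0,0,0],
  [0,0,0],
], turn=[0,0,0,0,0,0])

```text
time: 3.82
tool_pos: [0.5127, 0.3163, 0.0827]
tool_rot: [0.001, 0.61, 0.792, 0.002]
contact_force: [0.9, -0.7, 0.1]
gripper_width: 0.704
grasp_force: 0.0
```

Emit:
play_rows([
  [0,0,0],
  [0,0,0],
  [0,0,0],
  [0,0,0],
  [0,0,0],
], turn=[0,0,0,0,0], hand=0)

```text
time: 4.45
tool_pos: [0.5115, 0.3163, 0.0813]
tool_rot: [0.0, 0.61, 0.792, 0.001]
contact_force: [-0.2, 0.0, 5.7]
gripper_width: 0.151
grasp_force: 59.2
```

Emit:
play_rows([
  [0,0,0.025],
  [0,0,0.045],
  [0,0,0.03],
  [-0.01,-0.04,0],
  [-0.015,-0.055,0],
  [-0.015,-0.055,0],
  [-0.015,-0.055,0],
  [-0.015,-0.05,0],
], turn=[0,0,0,-3,-3,-3,-3,-2.8])

```text
time: 5.45
tool_pos: [0.4399, 0.0594, 0.1795]
tool_rot: [-0.0, 0.708, 0.707, -0.0]
contact_force: [0.4, -1.1, -0.8]
gripper_width: 0.153
grasp_force: 59.0
```

Emit:
play_rows([
  [-0.005,-0.03,0],
  [0,0,0],
  [0,0,0],
], turn=[0,0,0])

```text
time: 5.82
tool_pos: [0.4359, 0.0315, 0.1799]
tool_rot: [-0.0, 0.707, 0.707, 0.0]
contact_force: [0.3, -0.4, -0.1]
gripper_width: 0.153
grasp_force: 59.0
```

```bash
python3 - <<'E'
from h import *
np.set_printoptions(precision=4,suppress=True)
s,im=snap("wrist","w3.png");C=cam("wrist",s);print(s["time"],s["tool_pos"],R.from_matrix(rot(s["tool_rot"])).as_euler("zyx",degrees=True),s["gripper_width"])
print(proj(C,(.509,.0257,.042)),proj(C,(.6,.0,.08)))
for t in ["slide_wide","nib","pointer","slot_mouth"]:
    for r in trace("wrist",t)[:2]:
        ys,xs=np.nonzero(r["region"]);print(t,r["location"],round(r["p"],2),xs.min(),xs.max(),ys.min(),ys.max())
cv2.imwrite("pics/w3c.png",cv2.resize(im[80:380,210:510,::-1],None,fx=2,fy=2,interpolation=2))
E
```

```text
5.825 [0.4359 0.0315 0.1799] [ -90.0014   -0.0249 -179.9688] 0.1527673236988288
[350.8237 200.9462] [456.8919 240.2038]
slide_wide [278.9, 268.9] 0.61 262 294 190 335
nib [493.4, 259.1] 0.75 476 507 249 266
nib [400.9, 298.4] 0.67 382 469 256 416
pointer [399.5, 294.8] 0.6 382 469 255 416
slot_mouth [405.2, 242.2] 0.75 311 507 159 419
```

View pics/w3c.png

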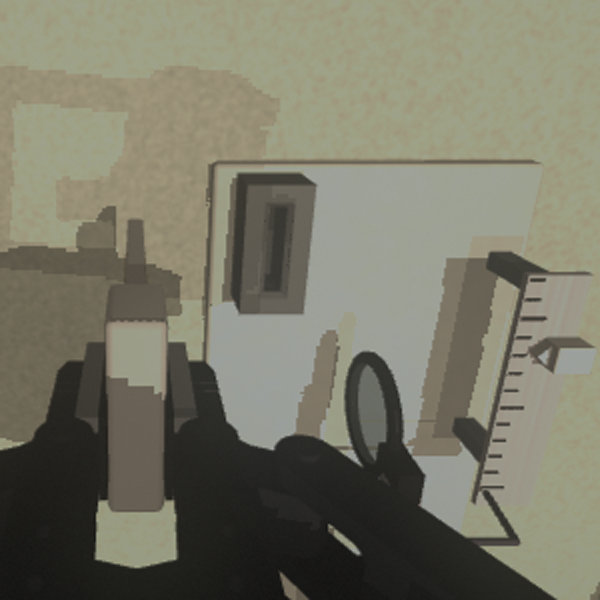

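```bash
python3 - <<'E'
from h import *
np.set_printoptions(precision=4,suppress=True)
s=state();C=cam("wrist",s);p0=s["tool_pos"]
f=lambda u,v,z:atz(C,(210+(u+.5)/2-.5,80+(v+.5)/2-.5),z)
def rep(n,q):
    q=np.array(q);print(n,q.mean(0))
    for i in range(4):
        d=q[(i+1)%4]-q[i];print("  ",q[i][:2],np.linalg.norm(d),np.degrees(np.arctan2(d[1],d[0])))
rep("block",[f(u,v,.042) for u,v in [(250,185),(315,184),(304,313),(241,313)]])
rep("slot outer",[f(u,v,.042) for u,v in [(262,192),(296,192),(289,303),(255,303)]])
rep("plate",[f(u,v,.012) for u,v in [(213,162),(541,163),(541,163),(213,162)]])
zt=p0[2]+.019+.012
# slide: in-rack height at grasp: TCP .0813 => top .111 => offset .0297
zt=p0[2]+.0297;rep("bar",[f(u,v,zt) for u,v in [(107,320),(165,320),(162,511),(110,511)]])
print("nib",f(535,353,.074),"ptr",f(0,0,.07)); 
# blade at lower end
print("tcp",p0, "blade low +y edge", [f(u,v,zt-.105) for u,v in [(127,220),(143,220)]])
E
```

```text
block [0.5072 0.0212 0.042 ]
   [0.4909 0.0557] 0.03197909069062419 1.0137074023823798
   [0.5229 0.0563] 0.06972678186169443 -88.89779219922714
   [ 0.5242 -0.0135] 0.033503898612080786 -179.87290198702328
   [ 0.4907 -0.0135] 0.06922269635997737 89.84400417257206
slot outer [0.5061 0.0223 0.042 ]
   [0.4971 0.0522] 0.01681971810068448 0.11711899515618177
   [0.5139 0.0522] 0.05991984647014856 -88.24473813960773
   [ 0.5157 -0.0077] 0.017970112577558435 -179.87378311120392
   [ 0.4977 -0.0077] 0.059900852521091945 90.65520207106293
plate [0.5644 0.0616 0.012 ]
   [0.4761 0.0617] 0.17661104915499257 -0.0604135319758459
   [0.6528 0.0615] 0.0 0.0
   [0.6528 0.0615] 0.17661104915499257 179.93958646802417
   [0.4761 0.0617] 0.0 0.0
bar [0.4348 0.0372 0.2099]
   [0.4285 0.0628] 0.012475579576279976 0.1277213297574023
   [0.441  0.0629] 0.051390268806955776 -89.76185442303125
   [0.4412 0.0115] 0.01269503882809736 -179.85289075534916
   [0.4285 0.0115] 0.05139461021599823 89.99347913372964
nib [ 0.6276 -0.0195  0.074 ] ptr [0.38   0.1371 0.07  ]
tcp [0.4361 0.0318 0.1802] blade low +y edge [array([0.4312, 0.0555, 0.1049]), array([0.4375, 0.0555, 0.1049])]
```

Emit:
play_rows([
  [0.03,-0.006,0],
  [0.03,-0.006,0],
  [0.012,-0.0025,-0.02],
  [0,0,-0.025],
  [0,0,0],
  [0,0,0],
], turn=[0,0,0,0,0,0])

```text
time: 6.82
tool_pos: [0.5084, 0.0168, 0.1361]
tool_rot: [0.0, 0.707, 0.707, 0.0]
contact_force: [0.3, -0.2, -0.3]
gripper_width: 0.15
grasp_force: 59.0
```

```bash
python3 - <<'E'
from h import *
np.set_printoptions(precision=4,suppress=True)
s,im=snap("wrist","w4.png");print(s["time"],s["tool_pos"],s["contact_force"])
s2,im2=snap("side","s4.png");c=proj(cam("side"),(.508,.03,.06)).astype(int);print(c)
a=cv2.resize(im[130:300,215:345,::-1],None,fx=3,fy=3,interpolation=2)
b=cv2.resize(im2[c[1]-60:c[1]+50,c[0]-60:c[0]+60,::-1],(390,357),interpolation=2)
o=np.zeros((510,780,3),np.uint8);o[:510,:390]=a;o[:357,390:]=b;cv2.imwrite("pics/c4.png",o)
E
```

```text
6.825 [0.5084 0.0168 0.1361] [ 0.2648 -0.1641 -0.2592]
[281 224]
```

View pics/c4.png

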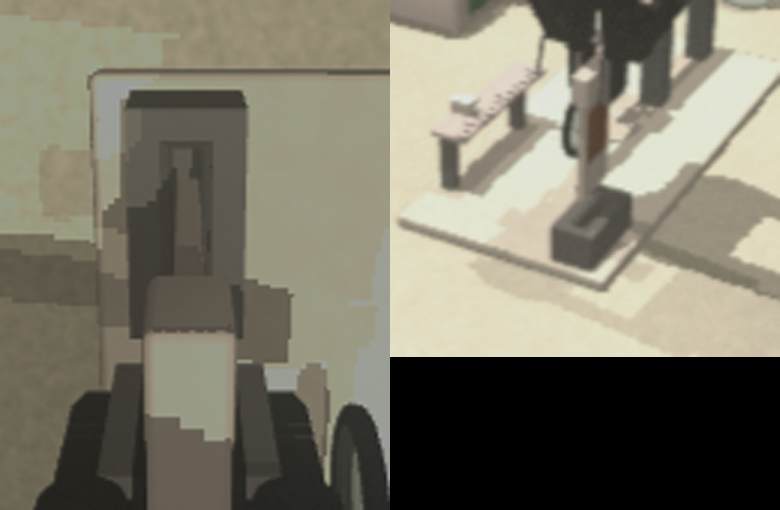

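```bash
python3 - <<'E'
from h import *
np.set_printoptions(precision=4,suppress=True)
s=state();C=cam("wrist",s);p=s["tool_pos"];print(p)
f=lambda u,v,z:atz(C,(215+(u+.5)/3-.5,130+(v+.5)/3-.5),z)
print("block top TL TR",f(123,106,.042),f(247,106,.042),"low",f(130,335,.042),f(242,335,.042))
print("slot mouth +y edge",f(161,142,.042),f(212,142,.042))
zb=p[2]-.0753
print("blade low edge",zb,f(174,150,zb),f(193,150,zb)); print("bar",f(145,333,zb+.105),f(236,333,zb+.105))
w=cv2.imread("pics/w4.png")
cv2.imwrite("pics/c5.png",cv2.resize(w[165:230,250:300],None,fx=9,fy=9,interpolation=2))
E
```

```text
[0.5088 0.0166 0.1368]
block top TL TR [0.4895 0.056  0.042 ] [0.5237 0.056  0.042 ] low [ 0.4899 -0.0137  0.042 ] [ 0.5237 -0.0137  0.042 ]
slot mouth +y edge [0.4999 0.0458 0.042 ] [0.5141 0.0458 0.042 ]
blade low edge 0.061517144907597715 [0.5038 0.0484 0.0615] [0.5087 0.0484 0.0615]
bar [0.5011 0.0473 0.1665] [0.5141 0.0473 0.1665]
```

View pics/c5.png

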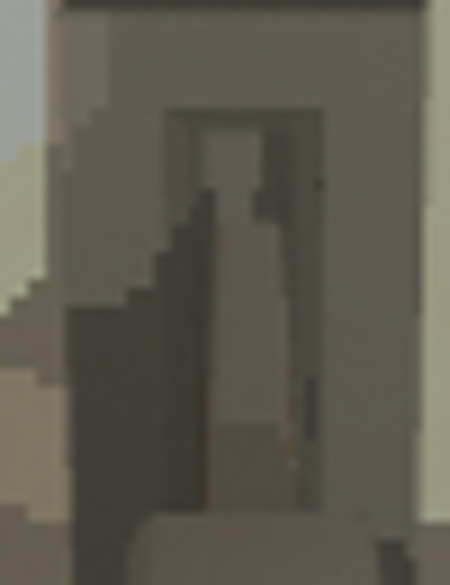

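```bash
python3 - <<'E'
from h import *
np.set_printoptions(precision=4,suppress=True)
s=state();C=cam("wrist",s);p=s["tool_pos"]
f=lambda u,v,z:atz(C,(250+(u+.5)/9-.5,165+(v+.5)/9-.5),z)
zb=p[2]-.0753
print("blade",f(213,222,zb),f(281,222,zb)); print("slot mouth",f(165,108,.042),f(325,108,.042),"block",f(62,8,.042),f(425,8,.042),"floor",f(202,130,.014),f(265,130,.014))
E
```

```text
blade [0.5042 0.0407 0.0615] [0.5101 0.0407 0.0615]
slot mouth [0.4995 0.0462 0.042 ] [0.5144 0.0462 0.042 ] block [0.4901 0.0556 0.042 ] [0.5235 0.0556 0.042 ] floor [0.5024 0.0373 0.014 ] [0.509  0.0373 0.014 ]
```

Emit:
play_rows([
  [0,0,-0.01],
  [0,0,-0.012],
  [0,0,-0.012],
  [0,0,-0.01],
  [0,0,0],
], turn=[0,0,0,0,0])

```text
time: 7.55
tool_pos: [0.5076, 0.0165, 0.0904]
tool_rot: [-0.001, 0.707, 0.707, -0.0]
contact_force: [-0.1, 0.4, -0.8]
gripper_width: 0.151
grasp_force: 59.0
```

Emit:
play_rows([
  [0,0,-0.001],
  [0,0,-0.001],
  [0,0,0],
], turn=[0,0,0])

```text
time: 7.92
tool_pos: [0.5081, 0.0165, 0.0894]
tool_rot: [0.0, 0.707, 0.707, 0.0]
contact_force: [0.1, -0.4, -0.1]
gripper_width: 0.154
grasp_force: 59.1
```

Emit:
play_rows([
  [0,0,-0.001],
  [0,0,-0.001],
  [0,0,0],
], turn=[0,0,0])

```text
time: 8.3
tool_pos: [0.5086, 0.0164, 0.0893]
tool_rot: [0.0, 0.707, 0.707, 0.0]
contact_force: [-4.1, 0.1, 10.1]
gripper_width: 0.157
grasp_force: 60.8
```

Emit:
play_rows([
  [0,0,0.001],
  [0,0,0],
  [0,0,0],
  [0,0,0],
], turn=[0,0,0,0], hand=0.045)

```text
time: 8.8
tool_pos: [0.5078, 0.0165, 0.088]
tool_rot: [-0.0, 0.707, 0.707, -0.0]
contact_force: [0.2, 0.2, -0.0]
gripper_width: 0.531
grasp_force: 0.0
```

Emit:
play_rows([
  [0,0,0.02],
  [0,0,0.04],
  [0,0,0.05],
  [0.015,-0.05,0.01],
  [0.015,-0.05,0],
  [0.015,-0.05,0],
  [0.0055,-0.016,0],
  [0,0,0],
], turn=[0,0,0,0,0,0,0,0])

```text
time: 9.8
tool_pos: [0.5584, -0.1499, 0.2079]
tool_rot: [-0.001, 0.708, 0.707, -0.0]
contact_force: [0.4, -0.8, -0.8]
gripper_width: 0.527
grasp_force: 0.0
```

```bash
python3 - <<'E'
from h import *
np.set_printoptions(precision=4,suppress=True)
s,im=snap("wrist","w6.png");C=cam("wrist",s);print(s["time"],s["tool_pos"],s["contact_force"])
for t in ["slide_wide","nib","pointer","lens_arm","button_face"]:
    for r in trace("wrist",t)[:2]:
        ys,xs=np.nonzero(r["region"]);print(t,np.round(r["location"],1),round(r["p"],2),xs.min(),xs.max(),ys.min(),ys.max())
cv2.imwrite("pics/c6.png",cv2.resize(im[60:330,170:430,::-1],None,fx=2.2,fy=2.2,interpolation=2))
E
```

```text
9.8 [ 0.5584 -0.1499  0.2079] [ 0.3607 -0.8429 -0.8167]
slide_wide [214.9  13.3] 0.64 195 229 0 37
nib [376.1  51.1] 0.6 360 391 42 61
pointer [275.8 184.8] 0.92 260 349 64 238
pointer [214.8  13.4] 0.4 195 228 0 36
lens_arm [278.9 187. ] 0.89 260 349 63 238
button_face [294.6 207.2] 0.65 288 307 190 235
button_face [279.5 184.3] 0.51 260 349 63 238
```

View pics/c6.png

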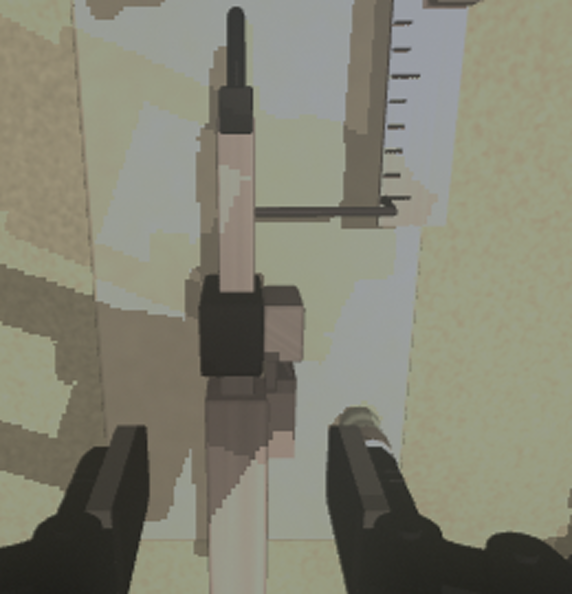

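```bash
python3 - <<'E'
from h import *
np.set_printoptions(precision=4,suppress=True)
s=state();C=cam("wrist",s);print(s["tool_pos"])
f=lambda u,v,z:atz(C,(170+(u+.5)/2.2-.5,60+(v+.5)/2.2-.5),z)
print("head",f(201,375,.127),f(264,375,.127),"top?",f(203,290,.127),f(262,290,.127))
print("button right",f(303,305,.12),f(303,360,.12), "arm edges",f(219,200,.118),f(254,200,.118))
print("ptr tip",f(394,208,.07),f(394,208,.08))
print("nib side px",[atz(C,(360,y),.074) for y in (42,51,61)])
E
```

```text
[ 0.5583 -0.1483  0.2084]
head [ 0.5431 -0.1617  0.127 ] [ 0.5672 -0.1617  0.127 ] top? [ 0.5444 -0.1279  0.127 ] [ 0.566  -0.1278  0.127 ]
button right [ 0.5819 -0.1357  0.12  ] [ 0.5827 -0.1583  0.12  ] arm edges [ 0.5502 -0.0965  0.118 ] [ 0.5629 -0.0965  0.118 ]
ptr tip [ 0.6257 -0.1067  0.07  ] [ 0.6233 -0.1052  0.08  ]
nib side px [array([ 0.6264, -0.0115,  0.074 ]), array([ 0.627 , -0.0183,  0.074 ]), array([ 0.6278, -0.026 ,  0.074 ])]
```

Emit:
play_rows([
  [0,0,0],
  [0,0,-0.04],
  [0,0,-0.045],
  [0,0,-0.033],
  [0,0,0],
  [0,0,0],
], turn=[0,0,0,0,0,0], hand=0.07)

```text
time: 10.85
tool_pos: [0.5594, -0.1497, 0.092]
tool_rot: [0.001, 0.707, 0.707, 0.0]
contact_force: [0.7, -0.4, 0.6]
gripper_width: 0.821
grasp_force: 0.0
```

Emit:
play_rows([
  [0,0,0],
  [0,0,0],
  [0,0,0],
  [0,0,0],
  [0,0,0],
], turn=[0,0,0,0,0], hand=0)

```text
time: 11.48
tool_pos: [0.5587, -0.1501, 0.0934]
tool_rot: [0.0, 0.707, 0.707, -0.0]
contact_force: [-9.4, 1.4, 11.5]
gripper_width: 0.331
grasp_force: 61.5
```

Emit:
play_rows([
  [0,0.005,0],
  [0,0.01,0],
  [0,0.015,0],
  [0,0.015,0],
  [0,0.015,0],
  [0,0.01,0],
  [0,0.005,0],
  [0,0,0],
], turn=[0,0,0,0,0,0,0,0])

```text
time: 12.48
tool_pos: [0.5585, -0.0758, 0.0934]
tool_rot: [0.001, 0.707, 0.707, -0.001]
contact_force: [-10.7, -4.6, 12.0]
gripper_width: 0.336
grasp_force: 62.1
```

```bash
cat > m.py <<'E'
from h import *
np.set_printoptions(precision=4,suppress=True)
s,im=snap("wrist","w7.png");C=cam("wrist",s);print(s["time"],s["tool_pos"],s["contact_force"],s["gripper_width"])
D={}
for t in ["nib","pointer"]:
    for r in trace("wrist",t)[:3]:
        ys,xs=np.nonzero(r["region"]);print(t,np.round(r["location"],1),round(r["p"],2),xs.min(),xs.max(),ys.min(),ys.max())
        m=r["region"].astype(np.uint8);c=max(cv2.findContours(m,0,2)[0],key=cv2.contourArea)
        print(cv2.approxPolyDP(c,1.5,True)[:,0].tolist())
E
python3 m.py
```

```text
12.475 [ 0.5585 -0.0758  0.0934] [-10.7276  -4.6394  11.9888] 0.33599600558808024
nib [427.4 160. ] 0.93 402 453 148 178
[[402, 161], [406, 170], [415, 176], [428, 178], [446, 177], [453, 160], [453, 155], [451, 152], [441, 149], [415, 149]]
nib [274.6 230.5] 0.72 245 407 29 363
[[273, 29], [269, 34], [267, 71], [269, 89], [261, 94], [261, 117], [259, 121], [261, 233], [252, 238], [245, 284], [247, 326], [250, 329], [262, 330], [264, 332], [265, 360], [281, 363], [288, 360], [288, 347], [293, 342], [293, 330], [297, 325], [298, 315], [306, 312], [308, 274], [304, 249], [302, 246], [294, 243], [290, 231], [292, 200], [296, 198], [330, 197], [404, 198], [407, 196], [407, 193], [388, 176], [385, 179], [392, 188], [391, 191], [333, 192], [300, 191], [292, 188], [291, 150], [293, 122], [289, 112], [290, 95], [283, 90], [283, 34], [280, 29]]
pointer [276.8 229.4] 0.69 245 407 30 363
[[273, 30], [269, 35], [269, 90], [261, 93], [261, 116], [259, 119], [260, 187], [262, 195], [261, 233], [252, 238], [250, 257], [245, 270], [246, 324], [250, 329], [261, 329], [264, 332], [264, 360], [272, 363], [283, 363], [289, 358], [288, 345], [292, 342], [292, 331], [297, 323], [297, 315], [306, 311], [308, 272], [304, 250], [301, 246], [294, 243], [290, 232], [292, 200], [296, 198], [405, 198], [407, 193], [389, 176], [385, 178], [391, 188], [389, 191], [296, 191], [292, 189], [290, 94], [283, 90], [281, 34], [279, 31]]
```

```bash
cat > t.py <<'E'
from h import *
np.set_printoptions(precision=4,suppress=True)
def C(p):
    return cam("wrist",dict(tool_pos=np.array(p),tool_rot=np.array([0,.70711,.70711,0])))
def tri_n(obs):
    A=np.zeros((3,3));b=np.zeros(3);L=[]
    for c,px in obs:
        o,d=ray(c,px);M=np.eye(3)-np.outer(d,d);A+=M;b+=M@o;L.append(px)
    X=np.linalg.solve(A,b);print(X,[np.round(proj(c,X)-px,1) for c,px in obs]);return X
c0,c3,c6,c7=C([.625,0,.2313]),C([.4359,.0315,.1799]),C([.5584,-.1497,.2080]),C([.5585,-.0758,.0934])
c7a=C([.5585,-.0758-.075,.0934])
print("nib",end=" ");N=tri_n([(c0,(281.7,210)),(c3,(477.5,256.5)),(c7,(402.5,161))])
print("tip",end=" ");P=tri_n([(c0,(276.5,273)),(c6,(345,151)),(c7a,(387,177))])
print("corner",end=" ");Q=tri_n([(c0,(274,289.6)),(c6,(350.5,155.5)),(c7a,(407,195))])
for z in (.068,.072,.076,.08):print(z,"nib y",atz(c7,(402.5,161),z)[:2],"tip y",atz(c7,(387,177),z)[:2])
E
python3 t.py
python3 - <<'E'
import cv2
w=cv2.imread("pics/w7.png",0)
print("gray rows 150-200 step2, cols 376-416 step 2")
for r in range(146,202,2):print(r,*["%3d"%v for v in w[r,372:418:2]])
E
```

```text
nib [ 0.6278 -0.0208  0.074 ] [array([-0.3, -1.6]), array([0.1, 0.5]), array([0.5, 2.3])]
tip [ 0.622  -0.1052  0.0689] [array([-0.2, -0.3]), array([-0., -0.]), array([0.5, 0.5])]
corner [ 0.6193 -0.1049  0.1033] [array([-0.4, -0.1]), array([0.1, 1. ]), array([ 0.6, -1.4])]
0.068 nib y [ 0.6299 -0.0206] tip y [ 0.622  -0.0301]
0.072 nib y [ 0.6281 -0.0199] tip y [ 0.6205 -0.0292]
0.076 nib y [ 0.6264 -0.0191] tip y [ 0.6189 -0.0282]
0.08 nib y [ 0.6247 -0.0184] tip y [ 0.6174 -0.0273]
gray rows 150-200 step2, cols 376-416 step 2
146 110 109 109 109 108 108  87  95 175 174 174 174 175 174 175 175 175 175 175 175 175 175 175
148 110 110 109 108 108 108  81  95 175 174 174 175 175 174 175 174 175 175 175 175 175 175 175
150 110 109 109 108 108 108  78 141  96  59  59  58  59  58  79 175 174 174 174 175 139 120 119
152 109 108 108 109 108 108  78 143 120 119 121 127 121 119 169 174 175 175 174 164  85  84  87
154 109 109 109 108 108 108  76 158 162 175 174 174 174 174 175 175 175 163 102  88  87  87  88
156 109 109 109 109 109 109  74 158 161 174 174 174 174 174 174 174 125 101  86  86  
[... 1422 characters left out ...]
 173 174 175 172 174 174 174
188 110 110 110 110  75 155 158 156 159 158 108  56  58  58  60  89 173 175 174 172 174 175 174
190 110 109 110 109  75 156 158 169 171 172 172  95  58  59  59  61  88 174 174 172 174 175 172
192  70  69  70  69  70  70  71  71  70  71  72  71  71  71  71  72  72  96 173 172 174 174 172
194  79  79  79  79  79  79  79  79  79  79  80  80  80  80  80  79  80  78 165 173 174 175 170
196  76  76  76  76  76  77  76  77  77  77  76  77  78  77  77  77  78  77 167 173 174 174 171
198  74  73  74  69  68  84  83  84  87  86  87  87  87  87  87  88 111 166 172 174 175 174 170
200 108 109 109  79 132  78  55  55  57  57  59 166 173 172 170 172 173 173 172 173 175 173 171
```

Emit:
play_rows([
  [0,0.004,0],
  [0,0.004,0],
  [0,0.001,0],
  [0,0,0],
  [0,0,0],
], turn=[0,0,0,0,0])

```text
time: 13.25
tool_pos: [0.5585, -0.0671, 0.0934]
tool_rot: [0.001, 0.707, 0.707, -0.001]
contact_force: [-9.6, -3.3, 12.9]
gripper_width: 0.332
grasp_force: 62.1
```

```bash
python3 - <<'E'
from h import *
np.set_printoptions(precision=4,suppress=True)
s,im=snap("wrist","w8.png");C=cam("wrist",s);print(s["time"],s["tool_pos"],s["contact_force"],s["gripper_width"])
w=cv2.cvtColor(im,cv2.COLOR_RGB2GRAY)
print("    ",*["%3d"%c for c in range(376,424,2)])
for r in range(162,196):print(r,*["%3d"%v for v in w[r,376:424:2]])
E
```

```text
13.25 [ 0.5585 -0.0671  0.0934] [-9.6426 -3.3098 12.8635] 0.33160481787534024
     376 378 380 382 384 386 388 390 392 394 396 398 400 402 404 406 408 410 412 414 416 418 420 422
162 110 109 109  94  76 164 161 162 162 162 162 164 165 175 175 175 176 175 176 175 176 176 176 174
163 109 109 109  88  93 164 161 161 163 162 161 164 166 175 175 175 175 176 176 176 176 177 176 174
164 109 109 110  88  93  96  69  69  70  69  70  83 165 176 175 175 175 176 176 175 175 177 176 174
165 110 109 109  82 112  77  59  59  59  59  59  75 165 165 162 175 166 133 119 118 119 119 119 117
166 109 110 109  81 114  90  93 125  94 152 100 160 165 164 173 174 165  93  94 101 101 101 101 101
167 110 109 110  80 135 160 158 159 160 161 159 164 165 163 173 124 107  85  86  91 101 101 101 102
168 109 110 110  79 136 161 161 161 162 161 160 164 165 163 173 121  93  87  84  88  93 102 100  99
169 110 109 110  79 156 161 160 161 162 161 160 164 165 163 161  97  88  88  88  87  88 148 171 171
170 111 111 110  78 158 161 160 161 161 160 160 165 165 163 162  89  88  89 109  90  84 163 177 177
171 111 111 111  77 1
[... 1778 characters left out ...]

189 112 112  77 156 159 173 174 173 157  67  60  60  62  65 117 123 113  87  86 121 176 177 177 177
190 111 112  77 158 159 172 174 174 159  92  60  60  61  63  87 173 173 132  86 133 177 177 176 177
191  76  76  66  74  74  76  77  77  75  68  67  68  67  67  67 142 175 172 112 145 177 177 177 177
192  72  72  72  73  72  73  72  73  74  73  74  75  75  75  75  76 175 174 173 146 173 174 174 174
193  76  77  76  77  78  77  77  78  78  78  78  78  78  79  80  78 169 174 176 175 144 143 143 145
194  81  81  81  81  81  81  81  82  81  81  82  82  83  82  82  81 167 174 176 176 171 171 172 173
195  85  84  84  84  84  84  83  84  83  85  84  84  84  84  84  81 168 174 176 176 172 172 173 174
```

Emit:
play_rows([
  [0,0.0006,0],
  [0,0,0],
  [0,0,0],
], turn=[0,0,0])

```text
time: 13.68
tool_pos: [0.5585, -0.0666, 0.0934]
tool_rot: [0.001, 0.707, 0.707, -0.001]
contact_force: [-10.7, -4.2, 12.6]
gripper_width: 0.332
grasp_force: 62.1
```

```bash
python3 - <<'E'
from h import *
np.set_printoptions(precision=4,suppress=True)
s,im=snap("wrist","w9.png")
w=cv2.cvtColor(im,cv2.COLOR_RGB2GRAY)
print(s["time"],s["tool_pos"],s["contact_force"])
for r in range(172,186):print(r,*["%3d"%v for v in w[r,380:412:2]])
snap("side","s9.png");C=cam("side")
for r in trace("side","slide_wide")[:2]:
    ys,xs=np.nonzero(r["region"]);print(r["p"],r["location"],xs.min(),xs.max(),ys.min(),ys.max())
print([np.round(proj(C,(.508+a,.0205+b,.119)),1) for a in(-.007,.007) for b in (-.026,.026)])
E
```

```text
13.675 [ 0.5585 -0.0666  0.0934] [-10.6816  -4.2094  12.5891]
172 110  77 158 161 160 161 161 161 162 165 164 106  94  88  87  90
173 110  77 158 160 160 161 161 161 161 164 165  98  87  88  87 169
174 109  76 159 161 159 161 161 161 162 165 164  90  88  89 127 178
175 109  75 105 105 131 162 161 160 163 108 102  90  90  90 171 177
176 102  75 102  63  66 107 160 160 162 104  92  90  91 125 177 178
177 102  76  91  58  60  65 155 160 162  98  90  89  90 169 177 177
178  94  76  91  57  58  60 106 160 162  96  87  90 146 175 178 145
179  88  81  80  57  58  60  64 155 115 104  86 107 176 177 177 142
180  87  81 101  58  58  58  61 106 112 104  94 144 177 177 177 142
181  88  92 107  60  58  58  60  65 155 162 103  88 174 177 178 143
182  80 112  91  57  57  59  59  60 106 163 103  86 171 178 178 142
183  80 134  99  77  63  58  59  59  64 158 120  99 108 178 178 136
184  79  96 101 109  79  57  58  60  61 107 122 104  86 173 178 136
185  79 132 158 157 157  65  58  59  60  64 167 113  92 127 178 136
0.74 [285.9, 212.7] 277 290 196 233
0.31 [331.2, 144.6] 322 344 134 166
[array([291.3, 197. ]), array([281.4, 206.8]), array([286. , 195.6]), array([276. , 205.2])]
```

```bash
python3 -c "
from plant import *
print(job_done())"
```

```text
the job is handed in; nothing more can be done
None
```

The wide-grip slide is fully down in the viewer slot and released. The lens arm is squeezed, drawn out and held at rest, with its pointer within about 1 mm of the marker nib by my measurement. I handed the job in at about 14 s and got no verdict back.

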